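Tighten a clamp's eye screw with a tommy bar

ROBOT

A 6-joint arm with a two-finger parallel gripper is mounted at the origin on the work surface. World frame = base frame: x ahead of the robot, y to its left, z up, the work surface at z = 0. Lengths are in mm, angles in rad, forces in N, time in s.
With the tool pointing down it reaches from about 400 to 925 mm from the base axis. Payload 12.5 kg.
Tool frame: the origin (TCP) lies at the centre of the arm's flange, where the gripper is bolted on; the fingertips stand 190 mm ahead of it and the grasp point (between the pads) lies 171 mm ahead of it; z points along the fingers, y is the direction in which the jaws open and shut (so a half turn about z gives the same grasp; the last joint's range is limited). The gripper opens to 95 mm and grips with 3 to 60 N. Pads are 20 mm wide; open, the fingers measure 119 mm over their backs; the gripper's body (75 mm by 180 mm) begins 59 mm behind the grasp point.
Start: joints at [1.035, 0.491, 1.559, -0, 1.092, -0.106], TCP at [260.408, 568.166, 404.761] pointing down, gripper open.
Joint ranges: [-3.1, 3.1], [-0.84, 2.19], [0.05, 2.79], [-1.13, 4.28], [0.06, 2.93], [-2.69, 2.69]. Speed limits (rad/s): [2.22, 2.22, 2.79, 3.14, 3.14, 3.14].

INTERFACE

Orientations are given as [roll, pitch, yaw] about the fixed x, y, z axes, in that order (R = Rz(yaw) Ry(pitch) Rx(roll)).
In Python, from cell import env, optics gives the robot as it stands.
- The arm moves only by the tool apply_moves, never from a script. Its argument "commands" is a list of rows, each a list of 7 numbers: the turn, a rotation vector about the tool's x, y, z in degrees, then the shift along the tool's x, y, z in m, then the finger opening in m, from 0 to 0.0951. A call has 1 to 5 rows; each row shifts and turns the commanded pose from where the row before left it, along the tool's axes as they then stand; what a row does not reach is not made up. A row lasts 1/12 s, in which the tool goes at most 41.7 mm and 7.16 degrees, less where a joint would pass 70% of its speed; a pose out of reach is approached as far as the arm can. A call with a gripper value outside its range is refused whole. The fingers move at their own pace and stop on an object; the grip force is fixed at half the most. Time passes only in rows, so rows that do not move let the fingers close. It gives the time, the measured TCP pose, the force and the opening at its end, in the units of the state.
- env.state(): the state, without advancing time (a new reading comes with each control period).
- optics.read_camera(name): name is "scene" or "top" or "wrist"; returns a dict with "color" (384x512x3 uint8, red, green, blue), "fx", "fy", "cx", "cy" (pixels), "eye" and "rotation" of the camera in the world; the wrist camera has in their place "T_tool_cam" (4x4, takes a point from camera to tool coordinates, whose origin is the TCP and whose axes are the flange's). Camera axes: x right, y up, looking along -z (the intrinsics and any distortion apply to the point x, -y, -z); pixel columns grow to the right and rows downward; lengths in mm; the calibration is good to about 2 mm. The wrist camera is an equidistant fisheye: a pixel r from the principal point sees the ray r / f radians off the axis. A picture is of the moment at which its call begins: read the wrist's pose just before it. There is no depth.
- env.job_done(): hands the job in, once; it reports no verdict.
The state is a dict: "t": time; "joints": joint angles; "qvel": joint speeds; "tau": joint torques, N m; "eef_pos": TCP position; "tcp_rot": TCP orientation; "ft_force": force on the tool from outside, world axes, zero at the start; "moment": the same for the moment, N m; "opening": opening from 0.0 (shut) to 1.0 (fully open).
Only numpy, scipy, OpenCV 4.12 (cv2) and the standard library are available. Lean on these libraries where they do the work, as an engineer would, in place of code of your own. Each camera call takes 0.05 s, during which the arm holds its last target. There are 200 camera calls.

TASK

The eye screw of the bench clamp that holds the shearing comb is slack. Take the loose steel bar from its wooden rest, slide it through the loop of the eye, and use it as a lever to turn the screw clockwise (seen from above) until it comes up tight against its stop; turn the eye only with the bar, never push on it with the gripper. Leave the screw tight and the bar lying in the loop, sticking out well on both sides, and leave the other things on the bench where they are.

Things in the scene. Friction and masses are not known exactly. Their poses are not given: they have to be found in the camera images.
- bar: loose plain steel bar, round, 200 mm long, 14 mm diameter, rounded ends, both ends alike, about 0.24 kg. Origin at its middle on its axis; x runs along it. It starts level in the two notches of the rest, its axis 38 mm above the bench; 70 mm either side of its middle is free to grip.
- rest: fixed wooden rest for the bar: base strip 190 x 60 x 8 mm with two 12 mm thick notched uprights 80 mm either side of the middle, 41 mm high. Origin under its middle on the bench; x along the bar.
- clamp: fixed grey iron C-clamp, origin on the bench on the screw's upright axis. Throat opens to its -x, column at +x. Base plate x -55 to +95 mm, 90 mm wide; top arm 60 mm wide, top at 66 mm; a toothed steel comb, 190 mm long along y, lies fixed in the throat. Only the eye stands higher than 84 mm.
- eye_loop (a point): centre of the eye screw's loop: upright steel ring of 14 mm round wire, inner diameter 22 mm, outer 50 mm, on the screw axis, 99 mm above the bench at joint 0, sinking 1.6 mm per rad. x = normal of the loop (level, the way a bar passes through, either way), z up. The bar has 4 mm play all round: it swings about 0.7 rad off the normal before it takes the screw along.
- eye (a joint): turn of the eye screw, rad: grows clockwise from above (tightening). Starts slack at 0 to 0.5; hard stop (tight) at 2.2. Stays where left. Turning takes about 0.3 N m (4 N at 70 mm from the axis); the force climbs steeply at the stop. The bar swings up to 3 rad in all, so expect to let go and regrasp on the way.
- brush: bystander: hand brush 170 mm long lying on the bench near the robot. Origin under its middle, x along it.
- oil: bystander: white plastic oil bottle, 48 mm diameter, 100 mm high, standing. Origin under its foot.
- bobbin: bystander: plain wooden bobbin, 52 mm diameter, 80 mm high, standing. Origin under its foot.
- collar (a point): centre of the rim of the clamp's fixed round collar, 76 mm diameter, 84 mm above the bench, round the foot of the eye. A bar let go in the loop tips a few degrees and lies on loop and rim, as long as its middle is within about 35 mm of the screw axis.
Not all that is in view belongs to the job. Of the things shaped like the bar, the steel one is meant.

How it is judged:
By the outcome, as a careful person would: the job done as asked, in the order asked, and still so for the second after the job is handed in, with the robot touching nothing.
It also fails if it takes over 72 s, if anything falls off the work surface, if the arm or the gripper's body presses on something with over 40 N, if the wrist force passes 120 N, or if a joint passes its speed limit or range.

## Working session

There is one attempt and no reset: what is moved stays moved. The work goes in short steps, Python scripts to look and compute and a tool call to move; the robot and the scene stay as the last step left them, time stands still between calls to the robot, and variables do not carry over. Pictures are saved under pics/ and viewed, about 8 in all and at most 12, crops included, and the job is handed in when it is done.

Besides the shell and the picture viewer there is one more tool, called after "Call:" as name(argument=value, ...), one argument or row to a line, values as JSON. apply_moves: Moves the arm, as the interface text tells. Its arguments: {"type":"object","properties":{"commands":{"type":"array","items":{"type":"array","items":{"type":"number"}}}},"required":["commands"]}

```bash
ls; mkdir -p pics
python3 - <<'E'
from cell import env, optics
import cv2
print(env.state())
for n in ("scene","top"):
    c=optics.read_camera(n)
    cv2.imwrite(f"pics/{n}0.png",cv2.resize(c["color"][:,:,::-1],(768,576),interpolation=cv2.INTER_CUBIC))
    print(n,{k:v for k,v in c.items() if k!="color"})
E
```

```text
pics
{'t': 0.0, 'joints': array([ 1.03541471e+00,  4.91579704e-01,  1.55945700e+00,  1.84742699e-05,
        1.09170365e+00, -1.05584700e-01]), 'qvel': array([ 2.63621565e-04, -2.38725996e-03,  4.51535755e-04,  3.02078552e-04,
       -7.08304308e-05, -1.11521182e-03]), 'tau': array([-8.34674938e-04, -6.12654376e+01, -2.58170432e+01,  6.91474811e-02,
        4.82810126e-02, -6.56812222e-05]), 'eef_pos': array([260.382225  , 568.14340517, 404.1465097 ]), 'tcp_rot': array([-3.14045307e+00, -1.37248438e-04,  2.71178713e+00]), 'ft_force': array([-0.05364177, -1.04099008, -0.89235759]), 'moment': array([ 0.00909746, -0.05054286, -0.03166092]), 'opening': 1.0009172759606664}
scene {'fx': 451.8712737687176, 'fy': 451.8712737687176, 'cx': 254.90361324607076, 'cy': 189.42579960564527, 'eye': array([1227.18140497,  -69.97432651,  899.3495984 ]), 'rotation': array([0.68523225, 0.01486658, 1.36510095])}
top {'fx': 412.7533446814926, 'fy': 412.7533446814926, 'cx': 259.46036323244994, 'cy': 197.0191457090475, 'eye': array([ 481.50139891,   63.35904684, 1126.0725125 ]), 'rotation': array([ 0.09104641, -0.0125583 , -1.54493667])}
```

View pics/scene0.png

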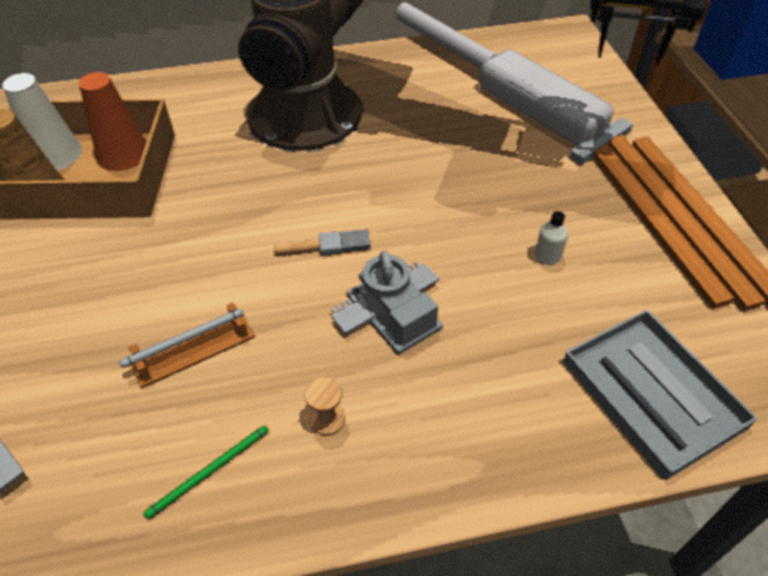

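View pics/top0.png

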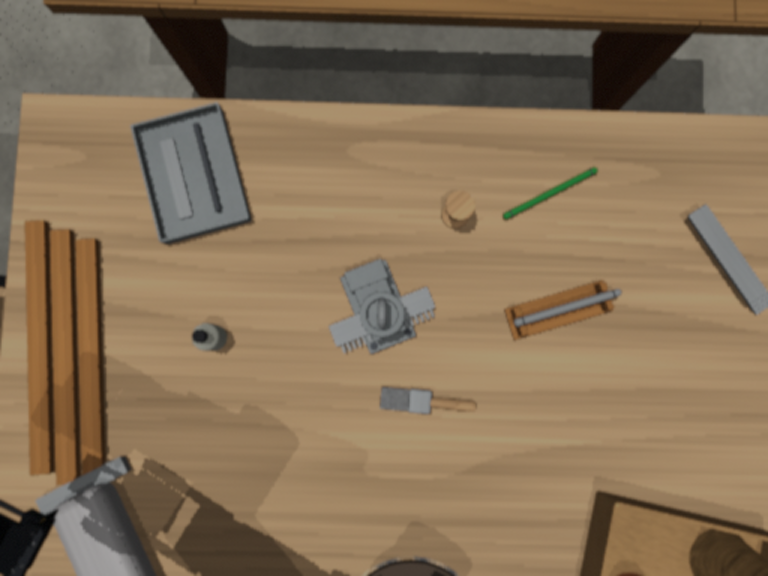

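Scene view: steel bar on its rest at (125,362)–(240,317), clamp with eye at (386,268), green decoy rod. Top view: bar (516,322)–(618,293), collar centre about (383,314), and the loop roughly vertical in the image.

```bash
cat > h.py <<'E'
import numpy as np, cv2
from scipy.spatial.transform import Rotation as R
from cell import env, optics
def ray(c,u,v):
    d=np.array([(u-c["cx"])/c["fx"],-(v-c["cy"])/c["fy"],-1.]); 
    return np.array(c["eye"]), R.from_euler("xyz",c["rotation"]).as_matrix()@d
def at(c,u,v,z):
    e,d=ray(c,u,v); return e+d*(z-e[2])/d[2]
def px(c,p):
    q=R.from_euler("xyz",c["rotation"]).as_matrix().T@(np.array(p,float)-c["eye"])
    return np.array([c["cx"]+c["fx"]*q[0]/-q[2], c["cy"]-c["fy"]*q[1]/-q[2]])
def crop(img,u0,v0,w,h,k,fn):
    cv2.imwrite(fn,cv2.resize(img[v0:v0+h,u0:u0+w,::-1],None,fx=k,fy=k,interpolation=cv2.INTER_CUBIC))
E
python3 - <<'E'
from h import *
t=optics.read_camera("top"); s=optics.read_camera("scene")
S=1.5
P=lambda c,u,v,z:at(c,u/S,v/S,z).round(1)
print("bar top",P(t,516,322,38),P(t,618,293,38)); print("bar scene",P(s,125,362,38),P(s,240,317,38))
print("collar top",P(t,383,314,84),"scene",P(s,386,275,84))
print("eye top",P(t,382,310,124),P(s,385,257,124))
a=cv2.resize(t["color"][165:245,215:295],None,fx=6,fy=6,interpolation=cv2.INTER_CUBIC)
b=cv2.resize(s["color"][160:220,230:290],None,fx=5,fy=8/1.0,interpolation=cv2.INTER_CUBIC)
cv2.imwrite("pics/ab.png",np.hstack([a,b])[:,:,::-1])
E
```

```text
bar top [ 540.4 -172.4   38. ] [ 596.6 -353.4   38. ]
bar scene [ 600.  -349.4   38. ] [ 552.4 -172.8   38. ]
collar top [545.4  62.4  84. ] scene [555.3  63.7  84. ]
eye top [549.4  64.2 124. ] [552.8  63.1 124. ]
```

View pics/ab.png

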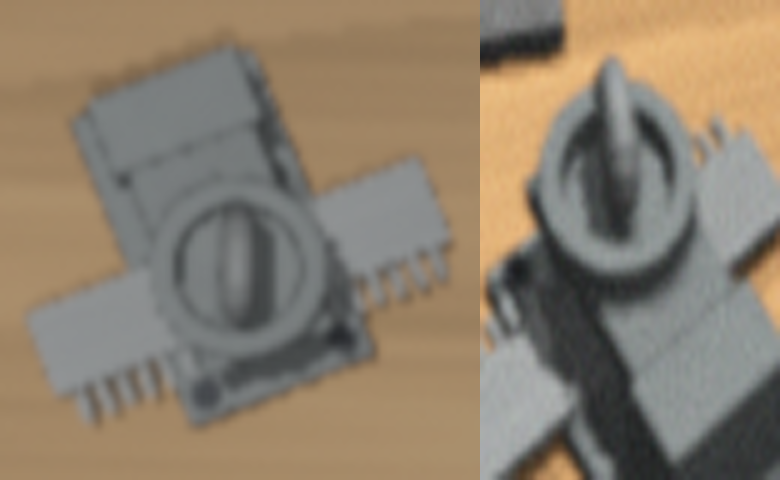

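Crop: the loop edge runs from (237,205) to (240,328) in the top crop, so its normal lies roughly along world y. The bar in the rest is about the same direction. The cameras disagree by a few mm, so the wrist camera will refine this.

```bash
cat >> h.py <<'E'
def wrist():
    s=env.state(); c=optics.read_camera("wrist")
    T=np.eye(4); T[:3,:3]=R.from_euler("xyz",s["tcp_rot"]).as_matrix(); T[:3,3]=s["eef_pos"]
    c["T"]=T@np.array(c["T_tool_cam"]); return c
def wat(c,u,v,z):
    a,b=(u-c["cx"])/c["fx"],(v-c["cy"])/c["fy"]; th=np.hypot(a,b); k=np.sin(th)/max(th,1e-9)
    d=c["T"][:3,:3]@np.array([a*k,-b*k,-np.cos(th)]); e=c["T"][:3,3]; return e+d*(z-e[2])/d[2]
def wpx(c,p):
    q=c["T"][:3,:3].T@(np.array(p,float)-c["T"][:3,3]); rr=np.hypot(q[0],q[1]); th=np.arctan2(rr,-q[2]); k=th/max(rr,1e-9)
    return np.array([c["cx"]+c["fx"]*q[0]*k, c["cy"]-c["fy"]*q[1]*k])
def go(p,yaw):
    "remaining move in tool axes (m), turn about tool z (deg)"
    s=env.state(); M=R.from_euler("xyz",s["tcp_rot"]).as_matrix(); d=M.T@(np.array(p)-s["eef_pos"])/1000
    print("shift",d.round(4),"turn",np.degrees((s["tcp_rot"][2]-yaw+np.pi)%(2*np.pi)-np.pi).round(2),"tilt",s["tcp_rot"][:2].round(3))
E
python3 - <<'E'
from h import *
w=wrist(); print({k:v for k,v in w.items() if k not in("color",)})
go([460,0,380],1.871)
E
```

```text
{'fx': 297.3186396354542, 'fy': 297.3186396354542, 'cx': 253.24281513049357, 'cy': 185.2785977777553, 'T_tool_cam': array([[-9.09688237e-05,  9.62248154e-01,  2.72173623e-01,
         7.77112336e+01],
       [ 9.99999968e-01,  2.36185404e-05,  2.50729380e-04,
        -7.28810129e-01],
       [ 2.34835540e-04,  2.72173637e-01, -9.62248126e-01,
         1.99613160e+01],
       [ 0.00000000e+00,  0.00000000e+00,  0.00000000e+00,
         1.00000000e+00]]), 'T': array([[ 4.16804719e-01, -8.74790668e-01, -2.47012374e-01,
         1.89479451e+02],
       [ 9.08995669e-01,  4.00870095e-01,  1.14149206e-01,
         5.99867850e+02],
       [-8.36786676e-04, -2.72111106e-01,  9.62265476e-01,
         3.84431524e+02],
       [ 0.00000000e+00,  0.00000000e+00,  0.00000000e+00,
         1.00000000e+00]])}
shift [-0.4182 -0.4333  0.0247] turn 48.17 tilt [-3.141 -0.   ]
```

Call:
apply_moves(
  commands=[
    [0,0,0,-0.03,-0.023,0.0015,0.095],
    [0,0,0,-0.03,-0.023,0.0015,0.095],
    [0,0,0,-0.03,-0.023,0.0015,0.095],
    [0,0,0,-0.03,-0.023,0.0015,0.095],
    [0,0,0,-0.03,-0.023,0.0015,0.095],
  ],
)

```text
t: 0.67
eef_pos: [349.2, 399.6, 397.2]
tcp_rot: [3.141, 0.0, 2.712]
ft_force: [0.4, -0.2, -0.0]
opening: 1.002
```

Call:
apply_moves(
  commands=[
    [0,0,0,-0.03,-0.023,0.0015,0.095],
    [0,0,0,-0.03,-0.023,0.0015,0.095],
    [0,0,0,-0.03,-0.023,0.0015,0.095],
    [0,0,0,-0.03,-0.023,0.0015,0.095],
    [0,0,0,-0.03,-0.023,0.0015,0.095],
  ],
)

```text
t: 1.08
eef_pos: [437.7, 232.4, 389.8]
tcp_rot: [3.141, 0.0, 2.712]
ft_force: [0.4, 0.3, -0.8]
opening: 1.001
```

Call:
apply_moves(
  commands=[
    [0,0,0,-0.03,-0.023,0.0015,0.095],
    [0,0,0,-0.03,-0.023,0.0015,0.095],
    [0,0,0,-0.03,-0.023,0.0015,0.095],
    [0,0,0,-0.03,-0.023,0.0015,0.095],
    [0,0,0,-0.03,-0.023,0.0015,0.095],
  ],
)

```text
t: 1.5
eef_pos: [526.3, 65.1, 382.2]
tcp_rot: [3.141, 0.0, 2.712]
ft_force: [1.3, -0.5, -0.1]
opening: 1.001
```

Call:
apply_moves(
  commands=[
    [0,0,7,0,0,0,0.095],
    [0,0,7,0,0,0,0.095],
    [0,0,7,0,0,0,0.095],
    [0,0,7,0,0,0,0.095],
    [0,0,7,0,0,0,0.095],
  ],
)

```text
t: 1.92
eef_pos: [525.7, 66.9, 382.2]
tcp_rot: [-3.142, -0.0, 2.095]
ft_force: [0.3, 0.4, 0.4]
opening: 0.999
```

Call:
apply_moves(
  commands=[
    [0,0,7,0,0,0,0.095],
    [0,0,6.2,0,0,0,0.095],
    [0,0,0,0,0,0,0.095],
  ],
)

```text
t: 2.17
eef_pos: [525.7, 67.0, 382.2]
tcp_rot: [3.142, -0.0, 1.866]
ft_force: [-0.2, -0.2, -0.2]
opening: 1.001
```

Run:
```python
from h import *
import pickle
s=env.state(); print(s["t"],s["eef_pos"].round(1),s["tcp_rot"].round(4),s["joints"].round(3),s["ft_force"].round(1))
w=wrist(); pickle.dump(w,open("w1.pkl","wb"))
print(wpx(w,[548,64,99]), wpx(w,[548,64,84]))
cv2.imwrite("pics/w1.png",cv2.resize(w["color"][:,:,::-1],(768,576),interpolation=cv2.INTER_CUBIC))
```

```text
2.1667 [525.7  67.  382.2] [ 3.1415e+00 -1.0000e-04  1.8656e+00] [ 0.002  0.383  1.818  0.     0.941 -0.293] [-0.2 -0.2 -0.2]
[276.46159518 197.358323  ] [275.32647742 192.6041141 ]
```

View pics/w1.png

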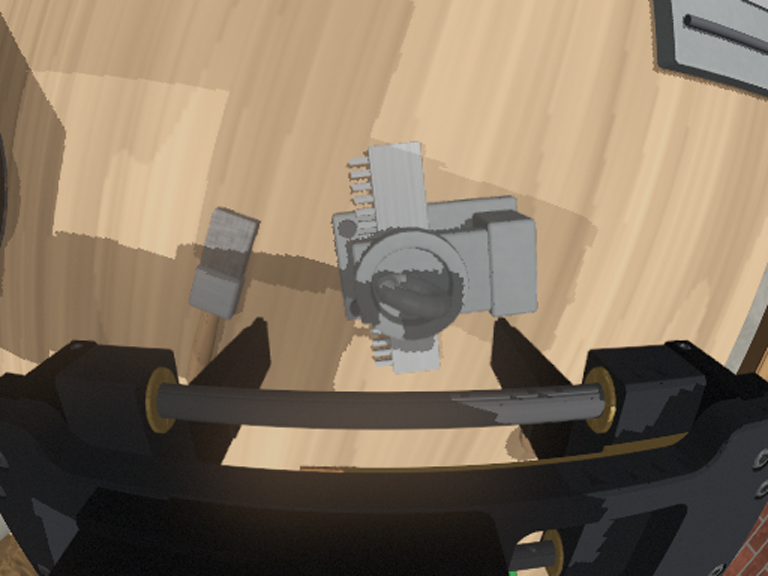

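Wrist view: collar rim spans columns 355–467 and rows 229–338, centre about (411,283). The eye is inside it in shadow, running slightly down-right, and the brush is at (225,262).

Run:
```python
from h import *
import pickle
w=pickle.load(open("w1.pkl","rb"))
print("collar",wat(w,411/1.5,283.5/1.5,84).round(1))
for u in(355,467):print(wat(w,u/1.5,283/1.5,84).round(1))
for v in(229,338):print(wat(w,411/1.5,v/1.5,84).round(1))
c=w["color"][145:235,225:325]; c=(255*(np.clip(c/255.,0,1)**.5)).astype(np.uint8)
c=cv2.resize(c,None,fx=6,fy=6,interpolation=cv2.INTER_CUBIC)
cv2.imwrite("pics/w1c.png",c[:,:,::-1])
```

```text
collar [545.6  67.1  84. ]
[510.6  56.9  84. ]
[581.   78.2  84. ]
[534.6 101.3  84. ]
[557.7  30.4  84. ]
```

View pics/w1c.png

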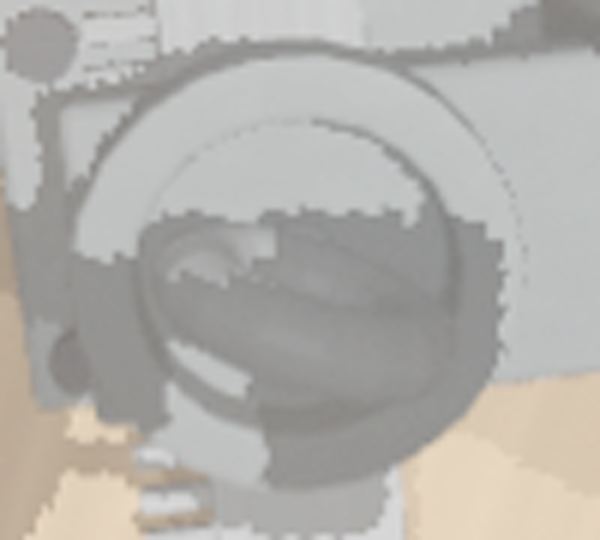

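Call:
apply_moves(
  commands=[
    [0,0,0,-0.0372,-0.0054,0.0062,0.095],
    [0,0,0,-0.0372,-0.0054,0.0062,0.095],
    [0,0,0,-0.0372,-0.0054,0.0062,0.095],
    [0,0,0,-0.0372,-0.0054,0.0062,0.095],
    [0,0,0,-0.0372,-0.0054,0.0062,0.095],
  ],
)

```text
t: 2.63
eef_pos: [554.8, -120.4, 351.0]
tcp_rot: [3.141, 0.0, 1.875]
ft_force: [0.7, -0.1, 0.3]
opening: 0.999
```

Call:
apply_moves(
  commands=[
    [0,0,0,-0.0372,-0.0054,0.0062,0.095],
    [0,0,0,-0.0372,-0.0054,0.0062,0.095],
    [0,0,0,-0.0372,-0.0054,0.0062,0.095],
    [0,0,0,-0.0372,-0.0054,0.0062,0.095],
    [0,0,0,-0.0372,-0.0054,0.0062,0.095],
  ],
)

```text
t: 3.05
eef_pos: [583.9, -306.3, 319.8]
tcp_rot: [-3.142, -0.0, 1.875]
ft_force: [0.1, 1.4, 0.2]
opening: 0.997
```

Call:
apply_moves(
  commands=[
    [0,0,0,0,0,0,0.095],
    [0,0,0,0,0,0,0.095],
  ],
)

```text
t: 3.22
eef_pos: [583.7, -306.1, 319.2]
tcp_rot: [-3.141, -0.001, 1.872]
ft_force: [0.1, 0.2, -0.1]
opening: 1.0
```

Run:
```python
from h import *
import pickle
s=env.state(); print(s["t"],s["eef_pos"].round(1),s["tcp_rot"].round(4),s["joints"].round(3),s["ft_force"].round(1))
w=wrist(); pickle.dump(w,open("w2.pkl","wb"))
cv2.imwrite("pics/w2.png",cv2.resize(w["color"][:,:,::-1],(768,576),interpolation=cv2.INTER_CUBIC))
```

```text
3.2167 [ 583.7 -306.1  319.2] [-3.1410e+00 -1.0000e-03  1.8715e+00] [-0.583  0.626  1.556  0.     0.961 -0.884] [ 0.1  0.2 -0.1]
```

View pics/w2.png

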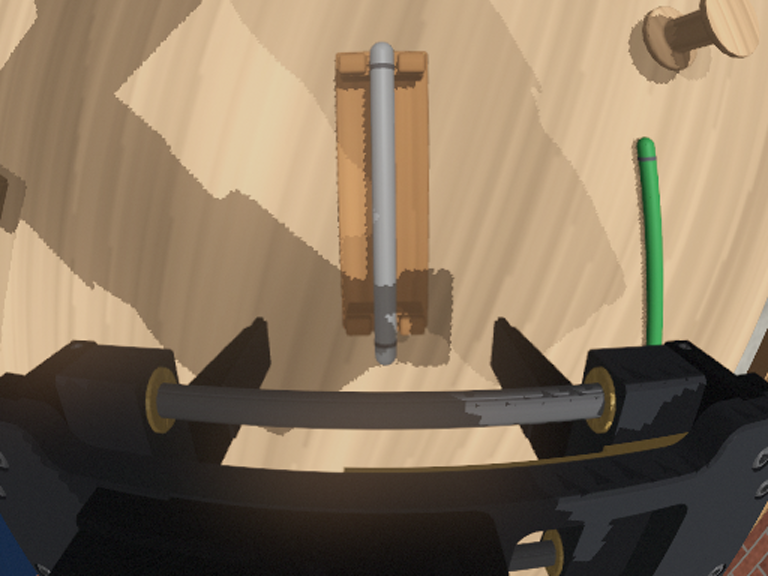

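Wrist view: bar ends at (382,42) and (386,363), lying nearly along the tool's x between the open fingers.

Run:
```python
from h import *
import pickle
w=pickle.load(open("w2.pkl","rb"))
a=wat(w,382/1.5,42/1.5,38);b=wat(w,386/1.5,363/1.5,38)
u=(a-b)/np.linalg.norm(a-b); m=(a+b)/2
print(a,b,np.linalg.norm(a-b),m,"yaw",np.arctan2(u[1],u[0]))
g=m-42*u; go([g[0],g[1],38+171-0],np.arctan2(u[1],u[0]))
```

```text
[ 540.59986034 -167.87414588   38.        ] [ 602.22660014 -357.30422108   38.        ] 199.20243083254263 [ 571.41323024 -262.58918348   38.        ] yaw 1.8853240614396392
shift [0.0017 0.0014 0.1106] turn -0.75 tilt [-3.141e+00 -1.000e-03]
```

Call:
apply_moves(
  commands=[
    [0,0,-0.75,0.0017,0.0014,0.027,0.095],
    [0,0,0,0,0,0.03,0.095],
    [0,0,0,0,0,0.03,0.095],
    [0,0,0,0,0,0.0235,0.095],
    [0,0,0,0,0,0,0.095],
  ],
)

```text
t: 3.68
eef_pos: [584.2, -300.2, 205.8]
tcp_rot: [-3.138, -0.005, 1.887]
ft_force: [-0.8, 0.9, -0.4]
opening: 0.999
```

Call:
apply_moves(
  commands=[
    [0,0,0,0,0,0,0.0],
    [0,0,0,0,0,0,0.0],
    [0,0,0,0,0,0,0.0],
    [0,0,0,0,0,0,0.0],
    [0,0,0,0,0,0,0.0],
  ],
)

```text
t: 4.1
eef_pos: [585.0, -302.2, 211.0]
tcp_rot: [3.14, 0.001, 1.884]
ft_force: [-0.8, -0.1, -0.2]
opening: 0.705
```

Call:
apply_moves(
  commands=[
    [0,0,0,0,0,0,0.0],
    [0,0,0,0,0,0,0.0],
    [0,0,0,0,0,0,0.0],
  ],
)

```text
t: 4.35
eef_pos: [584.8, -302.3, 209.9]
tcp_rot: [3.141, 0.0, 1.884]
ft_force: [0.7, -1.0, 0.9]
opening: 0.496
```

Call:
apply_moves(
  commands=[
    [0,0,0,0,0,0,0.0],
    [0,0,0,0,0,0,0.0],
    [0,0,0,0,0,0,0.0],
    [0,0,0,0,0,0,0.0],
    [0,0,0,0,0,0,0.0],
  ],
)

```text
t: 4.77
eef_pos: [584.8, -302.3, 209.7]
tcp_rot: [-3.142, -0.0, 1.884]
ft_force: [-0.3, -0.1, 0.5]
opening: 0.143
```

Call:
apply_moves(
  commands=[
    [0,0,0,0,0,0,0.0],
    [0,0,0,0,0,0,0.0],
    [0,0,0,0,0,0,0.0],
    [0,0,0,0,0,0,0.0],
    [0,0,0,0,0,0,0.0],
  ],
)

```text
t: 5.18
eef_pos: [584.8, -302.3, 209.7]
tcp_rot: [3.142, -0.0, 1.884]
ft_force: [0.8, 0.2, 0.7]
opening: 0.139
```

Call:
apply_moves(
  commands=[
    [0,0,0,0,0,-0.01,0.0],
    [0,0,0,0,0,-0.02,0.0],
    [0,0,0,0,0,-0.03,0.0],
    [0,0,0,0,0,-0.03,0.0],
    [0,0,0,0,0,-0.01,0.0],
  ],
)

```text
t: 5.6
eef_pos: [585.2, -302.4, 314.4]
tcp_rot: [3.138, 0.004, 1.884]
ft_force: [0.8, -0.8, -1.2]
opening: 0.138
```

Call:
apply_moves(
  commands=[
    [0,0,0,0.038,0.0062,0.002,0.0],
    [0,0,0,0.038,0.0062,0.002,0.0],
    [0,0,0,0.038,0.0062,0.002,0.0],
    [0,0,0,0.038,0.0062,0.002,0.0],
    [0,0,0,0.038,0.0062,0.002,0.0],
  ],
)

```text
t: 6.02
eef_pos: [555.0, -110.3, 299.4]
tcp_rot: [-3.141, -0.0, 1.883]
ft_force: [1.0, 1.3, -2.0]
opening: 0.141
```

Call:
apply_moves(
  commands=[
    [0,0,5.05,0,0,0.01,0.0],
    [0,0,5.05,0,0,0.01,0.0],
    [0,0,5.05,0,0,0.01,0.0],
    [0,0,0,0,0,0,0.0],
    [0,0,0,0,0,0,0.0],
  ],
)

```text
t: 6.43
eef_pos: [555.7, -111.9, 269.4]
tcp_rot: [-3.14, -0.001, 1.622]
ft_force: [-0.9, 0.7, -2.4]
opening: 0.138
```

Run:
```python
from h import *
import pickle
s=env.state(); print(s["t"],s["eef_pos"].round(1),s["tcp_rot"].round(4),s["joints"].round(3),s["ft_force"].round(1))
w=wrist(); pickle.dump(w,open("w3.pkl","wb"))
sc=optics.read_camera("scene"); pickle.dump(sc,open("s3.pkl","wb")); tc=optics.read_camera("top"); pickle.dump(tc,open("t3.pkl","wb"))
c=w["color"][30:250,150:370]; c=(255*((c/255.)**.6)).astype(np.uint8)
a=cv2.resize(c,(560,560),interpolation=cv2.INTER_CUBIC)
b=cv2.resize(sc["color"][130:250,215:265],(233,560),interpolation=cv2.INTER_CUBIC)
cv2.imwrite("pics/w3.png",np.hstack([a,b])[:,:,::-1])
```

```text
6.4333 [ 555.7 -111.9  269.4] [-3.1404e+00 -5.0000e-04  1.6220e+00] [-0.315  0.582  1.834  0.     0.728 -0.366] [-0.9  0.7 -2.4]
```

View pics/w3.png

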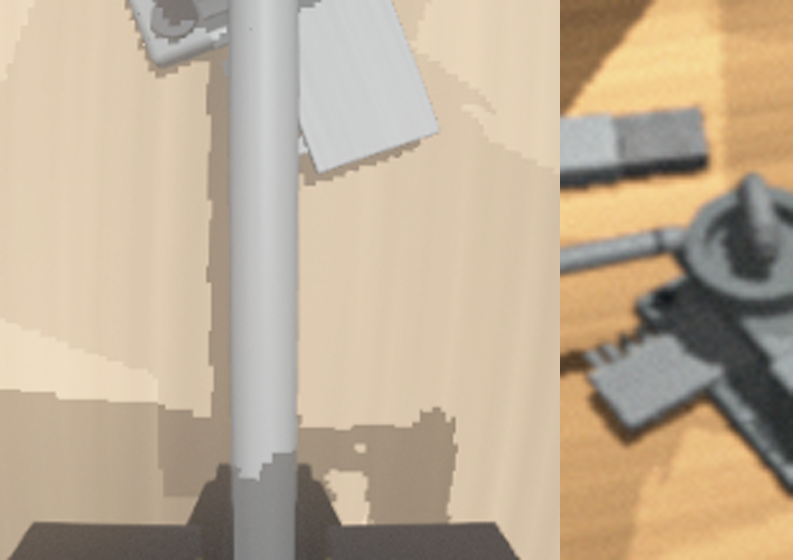

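The held bar runs up out of this crop at column 265 and looks level and straight. I cut off the tip, so I'll crop again higher up.

Run:
```python
from h import *
import pickle
w,s=[pickle.load(open(f,"rb")) for f in("w3.pkl","s3.pkl")]
c=w["color"][0:100,200:310]; c=(255*((c/255.)**.6)).astype(np.uint8)
a=cv2.resize(c,(440,400),interpolation=cv2.INTER_CUBIC)
b=cv2.resize(s["color"][155:205,225:270],(360,400),interpolation=cv2.INTER_CUBIC)
cv2.imwrite("pics/w3b.png",np.hstack([a,b])[:,:,::-1])
print(wpx(w,[547,65,99]),px(s,[547,65,99]))
```

```text
[256.41880507 -71.77723206] [257.08163346 176.45816074]
```

View pics/w3b.png

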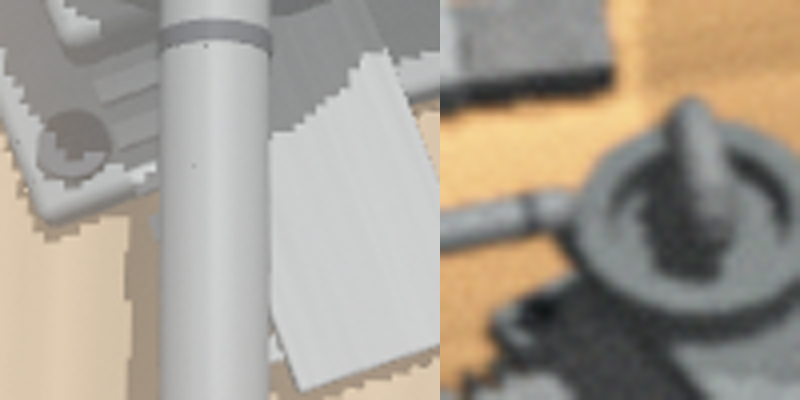

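Run:
```python
from h import *
import pickle
t,s=[pickle.load(open(f,"rb")) for f in("t3.pkl","s3.pkl")]
u=np.array([np.cos(1.622),np.sin(1.622),0]); n=np.array([-u[1],u[0],0]); g=np.array([555.7,-111.9,98.4])
E=np.array([547,66,99.]); a=np.linspace(0,2*np.pi,80)
collar=[E+[38*np.cos(x),38*np.sin(x),-15] for x in a]
ring=[E+n*25*np.cos(x)+np.array([0,0,25*np.sin(x)]) for x in a]
axis=[g+u*k for k in(60,142)]
out=[]
for c,(u0,v0,W,H,k) in((t,(225,170,65,80,6)),(s,(225,150,65,80,6))):
    im=cv2.resize(c["color"][v0:v0+H,u0:u0+W],None,fx=k,fy=k,interpolation=cv2.INTER_CUBIC)
    for P,col in((collar,(255,0,0)),(ring,(0,255,0)),(axis,(255,255,0))):
        q=np.array([((px(c,p)-[u0,v0])+.5)*k-.5 for p in P]).round().astype(np.int32); cv2.polylines(im,[q],False,col,1)
    print([ (px(c,p)).round(1) for p in axis])
    out.append(im)
cv2.imwrite("pics/ov.png",np.hstack(out)[:,:,::-1])
```

```text
[array([301.2, 207.3]), array([268.4, 208.1])]
[array([208. , 186.8]), array([242.5, 179.5])]
```

View pics/ov.png

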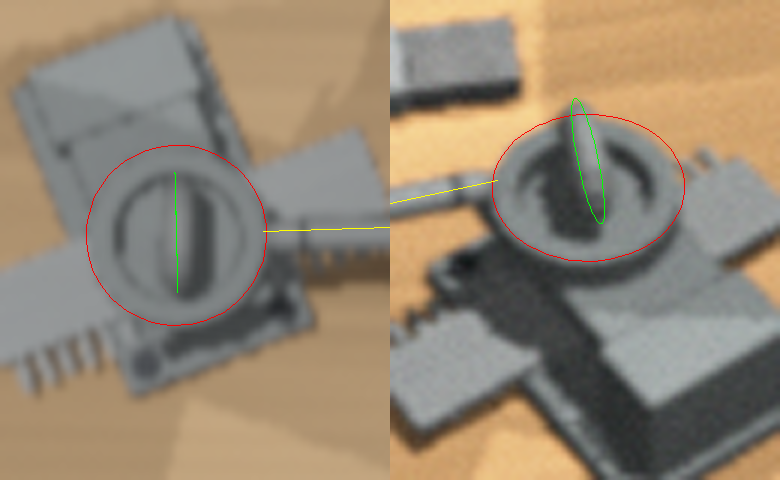

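The overlay of the forward-kinematics bar, collar and loop fits both views within about 1 mm, and the bar height of 98.4 mm matches the loop. I'll insert.

Call:
apply_moves(
  commands=[
    [0,0,0,0.01,0,0,0.0],
    [0,0,0,0.01,0,0,0.0],
    [0,0,0,0.01,0,0,0.0],
    [0,0,0,0.01,0,0,0.0],
    [0,0,0,0.01,0,0,0.0],
  ],
)

```text
t: 7.0
eef_pos: [553.3, -60.6, 269.8]
tcp_rot: [3.142, -0.0, 1.62]
ft_force: [-0.1, -1.0, -1.9]
opening: 0.139
```

Call:
apply_moves(
  commands=[
    [0,0,0,0.013,0,0,0.0],
    [0,0,0,0.013,0,0,0.0],
    [0,0,0,0.013,0,0,0.0],
    [0,0,0,0.013,0,0,0.0],
    [0,0,0,0.013,0,0,0.0],
  ],
)

```text
t: 7.42
eef_pos: [550.2, 4.4, 269.7]
tcp_rot: [3.142, -0.0, 1.619]
ft_force: [0.2, -0.7, -2.5]
opening: 0.139
```

Run:
```python
from h import *
s=env.state(); print(s["t"],s["eef_pos"].round(1),s["tcp_rot"].round(4),s["joints"].round(3),s["ft_force"].round(1),s["moment"].round(2))
w=wrist(); t=optics.read_camera("scene")
c=w["color"][0:250,130:380]; c=(255*((c/255.)**.6)).astype(np.uint8)
a=cv2.resize(c,(400,400),interpolation=cv2.INTER_CUBIC)
b=cv2.resize(t["color"][140:220,210:290],(400,400),interpolation=cv2.INTER_CUBIC)
cv2.imwrite("pics/w4.png",np.hstack([a,b])[:,:,::-1])
```

```text
7.4167 [550.2   4.4 269.7] [ 3.1416e+00 -1.0000e-04  1.6195e+00] [-0.112  0.563  1.875  0.     0.703 -0.161] [ 0.2 -0.7 -2.5] [-0.13  0.06 -0.02]
```

View pics/w4.png

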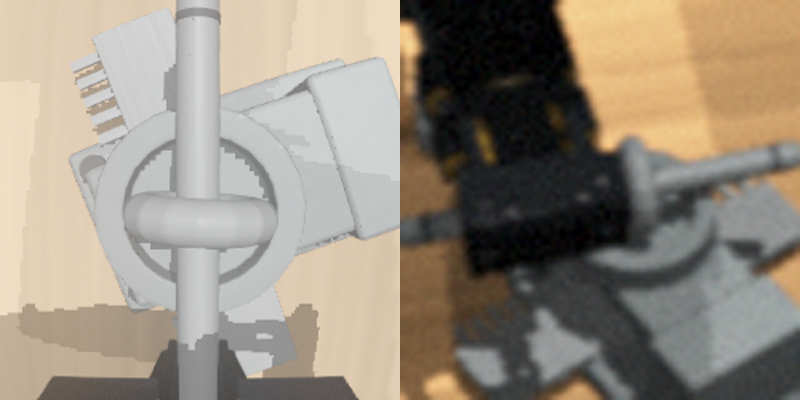

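The bar passes cleanly through the loop: ring columns 123–278, bar centred at 198, and it sticks out on the far side in the scene view. Now the swing about the screw axis, radius about 61 mm.

Call:
apply_moves(
  commands=[
    [0,0,6,0.0004,-0.0064,0,0.0],
    [0,0,6,0.0004,-0.0064,0,0.0],
    [0,0,6,0.0004,-0.0064,0,0.0],
    [0,0,6,0.0004,-0.0064,0,0.0],
    [0,0,6,0.0004,-0.0064,0,0.0],
  ],
)

```text
t: 7.93
eef_pos: [519.1, 9.9, 269.7]
tcp_rot: [3.141, -0.0, 1.09]
ft_force: [0.8, 0.2, -1.5]
opening: 0.14
```

```bash
cat >> h.py <<'E'
def rep(Ex=548.1,Ey=66.0,r=61.6):
    s=env.state(); ps=s["tcp_rot"][2]; u=np.array([np.cos(ps),np.sin(ps)]); v=np.array([u[1],-u[0]])
    d=np.array([Ex,Ey])-s["eef_pos"][:2]; f=s["ft_force"][:2]
    print("t",round(s["t"],2),"pos",s["eef_pos"].round(1),"yaw",ps.round(4),"E in tool",(d@u).round(2),(d@v).round(2),"F tool",(f@u).round(1),(f@v).round(1),"Fz",s["ft_force"][2].round(1),"M",s["moment"].round(2),"open",round(s["opening"],3),"q",s["joints"].round(2))
E
python3 -c "
from h import *
rep()"
```

```text
t 7.93 pos [519.1   9.9 269.7] yaw 1.0901 E in tool 63.17 -0.24 F tool 0.6 0.6 Fz -1.5 M [-0.17  0.09 -0.07] open 0.14 q [-0.11  0.53  1.95  0.    0.66  0.37]
```

Call:
apply_moves(
  commands=[
    [0,0,6,0.0008,-0.0064,0,0.0],
    [0,0,6,0.0008,-0.0064,0,0.0],
    [0,0,6,0.0008,-0.0064,0.0001,0.0],
    [0,0,6,0.0008,-0.0064,0.0001,0.0],
    [0,0,6,0.0008,-0.0064,0.0002,0.0],
  ],
)

```text
t: 8.35
eef_pos: [497.0, 32.8, 269.3]
tcp_rot: [3.141, 0.001, 0.567]
ft_force: [-1.7, -5.8, -1.2]
opening: 0.137
```

```bash
python3 -c "
from h import *
rep()"
```

```text
t 8.35 pos [497.   32.8 269.3] yaw 0.5671 E in tool 60.93 -0.55 F tool -4.5 4.0 Fz -1.2 M [-0.99  0.59  0.12] open 0.137 q [-0.07  0.51  2.   -0.    0.63  0.94]
```

Call:
apply_moves(
  commands=[
    [0,0,6,0.0006,-0.0063,0.0002,0.0],
    [0,0,6,0.0006,-0.0063,0.0002,0.0],
    [0,0,6,0.0006,-0.0063,0.0002,0.0],
    [0,0,6,0.0006,-0.0063,0.0002,0.0],
    [0,0,6,0.0006,-0.0063,0.0002,0.0],
  ],
)

```text
t: 8.77
eef_pos: [488.2, 63.1, 268.1]
tcp_rot: [3.141, 0.003, 0.043]
ft_force: [-4.8, -3.2, 0.2]
opening: 0.138
```

```bash
python3 -c "
from h import *
rep()"
```

```text
t 8.77 pos [488.2  63.1 268.1] yaw 0.0433 E in tool 59.93 -0.3 F tool -5.0 3.0 Fz 0.2 M [-0.69  1.18  0.13] open 0.138 q [-0.01  0.51  2.02 -0.    0.62  1.52]
```

Call:
apply_moves(
  commands=[
    [0,0,6,0.0004,-0.0063,0.0002,0.0],
    [0,0,6,0.0004,-0.0063,0.0002,0.0],
    [0,0,6,0.0004,-0.0063,0.0002,0.0],
    [0,0,6,0.0004,-0.0063,0.0002,0.0],
    [0,0,6,0.0004,-0.0063,0.0002,0.0],
  ],
)

```text
t: 9.18
eef_pos: [495.2, 93.8, 267.1]
tcp_rot: [3.14, 0.003, -0.48]
ft_force: [-4.7, -2.6, 0.7]
opening: 0.139
```

```bash
python3 -c "
from h import *
rep()"
```

```text
t 9.18 pos [495.2  93.8 267.1] yaw -0.4803 E in tool 59.74 0.17 F tool -3.0 4.5 Fz 0.7 M [-0.29  1.21  0.05] open 0.139 q [ 0.06  0.52  1.99 -0.    0.64  2.11]
```

Call:
apply_moves(
  commands=[
    [0,0,6,0.0004,-0.0063,0.0002,0.0],
    [0,0,6,0.0004,-0.0063,0.0002,0.0],
    [0,0,6,0.0004,-0.0063,0.0002,0.0],
    [0,0,0,0,0,0,0.0],
  ],
)

```text
t: 9.52
eef_pos: [507.0, 109.2, 266.5]
tcp_rot: [3.14, 0.002, -0.795]
ft_force: [-7.2, -0.2, -0.1]
opening: 0.134
```

```bash
python3 -c "
from h import *
rep()"
```

```text
t 9.52 pos [507.  109.2 266.5] yaw -0.7954 E in tool 59.62 0.95 F tool -4.9 5.3 Fz -0.1 M [ 0.13  1.3  -0.05] open 0.134 q [0.08 0.54 1.95 0.   0.65 2.45]
```

Call:
apply_moves(
  commands=[
    [0,0,0,0,0,0,0.055],
    [0,0,0,0,0,0,0.055],
    [0,0,0,0,0,0,0.055],
    [0,0,0,0,0,0,0.055],
    [0,0,0,0,0,0,0.055],
  ],
)

```text
t: 9.93
eef_pos: [507.5, 108.6, 266.9]
tcp_rot: [-3.141, -0.0, -0.789]
ft_force: [-0.3, 0.2, -0.8]
opening: 0.433
```

Call:
apply_moves(
  commands=[
    [0,0,0,0,0,0,0.055],
    [0,0,0,0,0,-0.005,0.055],
    [0,0,0,0,0,-0.015,0.055],
    [0,0,0,0,0,-0.02,0.055],
    [0,0,0,0,0,-0.02,0.055],
  ],
)

```text
t: 10.35
eef_pos: [507.3, 108.7, 327.6]
tcp_rot: [3.141, 0.001, -0.789]
ft_force: [0.5, -0.0, 1.3]
opening: 0.576
```

Call:
apply_moves(
  commands=[
    [0,0,-7,0,0,0,0.055],
    [0,0,-7,0,0,0,0.055],
    [0,0,-7,0,0,0,0.055],
    [0,0,-7,0,0,0,0.055],
    [0,0,-7,0,0,0,0.055],
  ],
)

```text
t: 10.77
eef_pos: [507.3, 108.7, 327.2]
tcp_rot: [-3.141, -0.001, -0.172]
ft_force: [0.1, -0.4, 0.0]
opening: 0.576
```

Call:
apply_moves(
  commands=[
    [0,0,-7,0,0,0,0.055],
    [0,0,-7,0,0,0,0.055],
    [0,0,-7,0,0,0,0.055],
    [0,0,-7,0,0,0,0.055],
    [0,0,-7,0,0,0,0.055],
  ],
)

```text
t: 11.18
eef_pos: [507.3, 108.7, 327.1]
tcp_rot: [3.142, -0.0, 0.438]
ft_force: [0.1, -0.2, 0.2]
opening: 0.574
```

Call:
apply_moves(
  commands=[
    [0,0,-7,0,0,0,0.055],
    [0,0,-7,0,0,0,0.055],
    [0,0,-7,0,0,0,0.055],
    [0,0,-7,0,0,0,0.055],
    [0,0,-7,0,0,0,0.055],
  ],
)

```text
t: 11.6
eef_pos: [507.3, 108.7, 327.2]
tcp_rot: [3.141, -0.0, 1.049]
ft_force: [0.9, 0.7, 0.3]
opening: 0.572
```

Call:
apply_moves(
  commands=[
    [0,0,-7,0,0,0,0.055],
    [0,0,-7,0,0,0,0.055],
    [0,0,-7,0,0,0,0.055],
    [0,0,-7,0,0,0,0.055],
    [0,0,-7,0,0,0,0.055],
  ],
)

```text
t: 12.02
eef_pos: [507.3, 108.7, 327.2]
tcp_rot: [3.141, -0.0, 1.66]
ft_force: [0.1, -0.1, 0.0]
opening: 0.579
```

Call:
apply_moves(
  commands=[
    [0,0,-7,0,0,0,0.055],
    [0,0,-7,0,0,0,0.055],
    [0,0,-7,0,0,0,0.055],
    [0,0,-7,0,0,0,0.055],
    [0,0,-7,0,0,0,0.055],
  ],
)

```text
t: 12.43
eef_pos: [507.3, 108.7, 327.2]
tcp_rot: [3.141, 0.0, 2.271]
ft_force: [0.0, -0.4, 0.4]
opening: 0.581
```

Call:
apply_moves(
  commands=[
    [0,0,-5,0,0,0,0.055],
    [0,0,0,0,0,0,0.055],
    [0,0,0,0,0,0,0.055],
  ],
)

```text
t: 12.68
eef_pos: [507.3, 108.7, 327.0]
tcp_rot: [3.141, 0.0, 2.349]
ft_force: [-0.7, -0.7, 0.4]
opening: 0.58
```

Run:
```python
from h import *
rep()
w=wrist(); t=optics.read_camera("top")
a=cv2.resize(w["color"],(533,400),interpolation=cv2.INTER_CUBIC)
b=cv2.resize(t["color"][165:255,225:285],(267,400),interpolation=cv2.INTER_CUBIC)
cv2.imwrite("pics/w5.png",(255*((np.hstack([a,b])[:,:,::-1]/255.)**.7)).astype(np.uint8))
```

```text
t 12.68 pos [507.3 108.7 327. ] yaw 2.3493 E in tool -59.07 -0.96 F tool -0.0 -1.0 Fz 0.4 M [-0.04  0.03 -0.02] open 0.58 q [ 0.08  0.44  1.9   0.    0.8  -0.69]
```

View pics/w5.png

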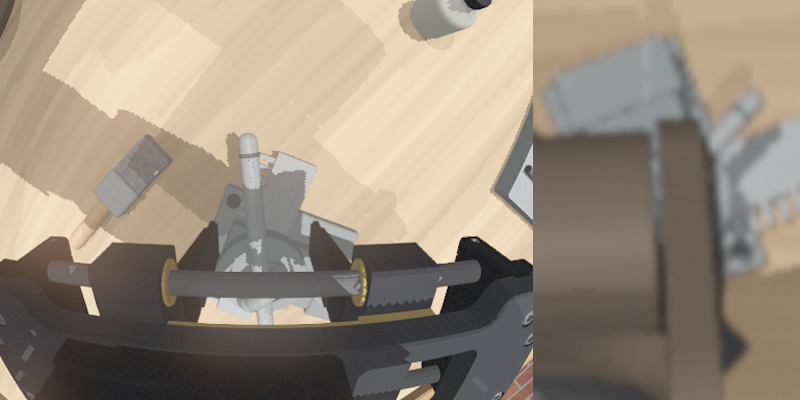

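The bar still lies in the loop. In the wrist view it runs from its outer tip at (248,135) to about (258,240) near the collar, turned a few degrees from the jaws. I'll measure that angle before regrasping.

Run:
```python
from h import *
w=wrist(); k=512/533
P=[wat(w,u*k,v*k,z) for u,v,z in((248,136,92),(258,240,91))]
print(np.array(P).round(1)); d=P[0]-P[1]; y=np.arctan2(d[1],d[0]); print("bar yaw",y)
tip=P[0]; n=np.array([np.cos(y),np.sin(y)]); E_=np.array([548.1,66.]); print("tip to axis",np.hypot(*(tip[:2]-E_)))
print("lateral of bar line from E",np.cross(n,E_-tip[:2]))
g=tip[:2]-n*58; print(g,np.hypot(*(g-E_))); go([g[0],g[1],263.5],y)
```

```text
[[458.5 141.4  92. ]
 [518.4  89.9  91. ]]
bar yaw 2.4322749966377644
tip to axis 117.12083789242493
lateral of bar line from E -1.200712758288816
[502.46135229 103.59123946] 59.12687585938894
shift [-0.0002 -0.0071  0.0634] turn -4.72 tilt [3.141 0.   ]<stdin>:6: DeprecationWarning: Arrays of 2-dimensional vectors are deprecated. Use arrays of 3-dimensional vectors instead. (deprecated in NumPy 2.0)
```

Call:
apply_moves(
  commands=[
    [0,0,-4.7,0,-0.007,0,0.055],
    [0,0,0,0,0,0.02,0.055],
    [0,0,0,0,0,0.025,0.055],
    [0,0,0,0,0,0.0185,0.055],
    [0,0,0,0,0,0,0.055],
  ],
)

```text
t: 13.25
eef_pos: [501.8, 103.7, 260.6]
tcp_rot: [-3.138, -0.003, 2.433]
ft_force: [-0.3, -0.7, -0.2]
opening: 0.578
```

Call:
apply_moves(
  commands=[
    [0,0,0,0,0,0,0.0],
    [0,0,0,0,0,0,0.0],
    [0,0,0,0,0,0,0.0],
    [0,0,0,0,0,0,0.0],
    [0,0,0,0,0,0,0.0],
  ],
)

```text
t: 13.67
eef_pos: [502.4, 103.8, 264.0]
tcp_rot: [3.141, 0.001, 2.434]
ft_force: [-0.7, -0.1, -0.9]
opening: 0.286
```

Call:
apply_moves(
  commands=[
    [0,0,0,0,0,0,0.0],
    [0,0,0,0,0,0,0.0],
    [0,0,0,0,0,0,0.0],
    [0,0,0,0,0,0,0.0],
    [0,0,0,0,0,-0.002,0.0],
  ],
)

```text
t: 14.08
eef_pos: [502.3, 103.8, 265.0]
tcp_rot: [-3.141, -0.0, 2.434]
ft_force: [0.3, -0.3, -2.1]
opening: 0.137
```

```bash
python3 -c "
from h import *
rep()"
```

```text
t 14.08 pos [502.3 103.8 265. ] yaw 2.4342 E in tool -59.39 1.06 F tool -0.5 -0.0 Fz -2.1 M [0.03 0.05 0.03] open 0.137 q [ 0.07  0.53  1.97  0.    0.64 -0.79]
```

Call:
apply_moves(
  commands=[
    [0,0,2.5,-0.0001,0.0026,0,0.0],
    [0,0,2.5,-0.0001,0.0026,0,0.0],
    [0,0,2.5,-0.0001,0.0026,0,0.0],
    [0,0,2.0,-0.0001,0.0021,0,0.0],
    [0,0,2.0,-0.0001,0.0021,0,0.0],
  ],
)

```text
t: 14.5
eef_pos: [511.0, 111.9, 265.0]
tcp_rot: [-3.14, -0.001, 2.232]
ft_force: [-1.3, 0.1, -1.2]
opening: 0.137
```

```bash
python3 -c "
from h import *
rep()"
```

```text
t 14.5 pos [511.  111.9 265. ] yaw 2.2323 E in tool -59.03 1.07 F tool 0.9 -1.0 Fz -1.2 M [-0.14  0.27  0.21] open 0.137 q [ 0.09  0.54  1.94 -0.    0.66 -0.57]
```

Call:
apply_moves(
  commands=[
    [0,0,2,-0.0001,0.0021,0,0.0],
    [0,0,2,-0.0001,0.0021,0,0.0],
    [0,0,2,-0.0001,0.0021,0,0.0],
    [0,0,2,-0.0001,0.0021,0,0.0],
    [0,0,2,-0.0001,0.0021,0,0.0],
  ],
)

```text
t: 14.92
eef_pos: [518.7, 117.0, 264.4]
tcp_rot: [-3.135, -0.002, 2.059]
ft_force: [-10.7, -7.5, 0.3]
opening: 0.145
```

```bash
python3 -c "
from h import *
rep()"
```

```text
t 14.92 pos [518.7 117.  264.4] yaw 2.0593 E in tool -58.8 2.01 F tool -1.6 -13.0 Fz 0.3 M [-1.38  1.97  0.67] open 0.145 q [ 0.1   0.55  1.92 -0.    0.67 -0.39]
```

Call:
apply_moves(
  commands=[
    [0,0,1.5,0,0.0016,0,0.0],
    [0,0,1.5,0,0.0016,0,0.0],
    [0,0,0,0,0,0,0.0],
  ],
)

```text
t: 15.17
eef_pos: [520.9, 118.2, 264.1]
tcp_rot: [-3.132, -0.002, 2.007]
ft_force: [-14.9, -9.9, 1.8]
opening: 0.151
```

```bash
python3 -c "
from h import *
rep()"
```

```text
t 15.17 pos [520.9 118.2 264.1] yaw 2.0072 E in tool -58.76 2.59 F tool -2.7 -17.6 Fz 1.8 M [-1.82  2.49  0.55] open 0.151 q [ 0.1   0.56  1.92 -0.    0.68 -0.33]
```

Call:
apply_moves(
  commands=[
    [0,0,1.5,0,0.002,0,0.0],
    [0,0,1.5,0,0.002,0,0.0],
    [0,0,0,0,0,0,0.0],
  ],
)

```text
t: 15.42
eef_pos: [523.8, 119.6, 263.8]
tcp_rot: [-3.128, -0.002, 1.955]
ft_force: [-17.7, -11.8, 2.9]
opening: 0.154
```

```bash
python3 -c "
from h import *
rep()"
```

```text
t 15.42 pos [523.8 119.6 263.8] yaw 1.9552 E in tool -58.8 2.4 F tool -4.3 -20.8 Fz 2.9 M [-2.29  3.44  0.81] open 0.154 q [ 0.1   0.56  1.91 -0.    0.69 -0.28]
```

Call:
apply_moves(
  commands=[
    [0,0,0,0,0,-0.0015,0.0],
    [0,0,1,0,0.0025,0,0.0],
    [0,0,1,0,0.0025,0,0.0],
    [0,0,0,0,0,0,0.0],
  ],
)

```text
t: 15.75
eef_pos: [527.5, 121.1, 264.6]
tcp_rot: [-3.124, -0.002, 1.921]
ft_force: [-25.0, -15.9, 1.8]
opening: 0.156
```

```bash
python3 -c "
from h import *
rep(); optics.read_camera('top'); rep()"
```

```text
t 15.75 pos [527.5 121.1 264.6] yaw 1.9207 E in tool -58.82 0.44 F tool -6.4 -29.0 Fz 1.8 M [-2.85  4.62  0.67] open 0.156 q [ 0.1   0.56  1.9  -0.    0.7  -0.24]
t 15.8 pos [527.4 121.1 264.6] yaw 1.9215 E in tool -58.81 0.53 F tool -6.1 -28.7 Fz 1.8 M [-2.83  4.43  0.7 ] open 0.155 q [ 0.1   0.56  1.9  -0.    0.7  -0.24]
```

The force climbs to 29 N against 4–5 N while running, and holds steady, so the screw is against its stop. I'll back off, release and retreat.

Call:
apply_moves(
  commands=[
    [0,0,-1.5,0,-0.0025,0,0.0],
    [0,0,-2,0,-0.0025,0,0.0],
    [0,0,-2,0,-0.0025,0.001,0.0],
    [0,0,-2,0,-0.0025,0.001,0.0],
    [0,0,-2,0,-0.0025,0,0.0],
  ],
)

```text
t: 16.22
eef_pos: [518.1, 116.7, 264.2]
tcp_rot: [-3.135, -0.002, 2.088]
ft_force: [-9.3, -7.1, 5.2]
opening: 0.144
```

Call:
apply_moves(
  commands=[
    [0,0,-2,0,-0.0021,0,0.0],
    [0,0,-2,0,-0.0021,0,0.0],
    [0,0,0,0,0,0,0.0],
    [0,0,0,0,0,0,0.0],
  ],
)

```text
t: 16.55
eef_pos: [515.3, 114.8, 264.6]
tcp_rot: [-3.138, -0.001, 2.156]
ft_force: [-5.9, -3.0, 3.3]
opening: 0.138
```

```bash
python3 -c "
from h import *
rep()"
```

```text
t 16.55 pos [515.3 114.8 264.6] yaw 2.1557 E in tool -58.82 0.36 F tool 0.7 -6.6 Fz 3.3 M [-0.65  1.03  0.09] open 0.138 q [ 0.09  0.55  1.93 -0.    0.66 -0.49]
```

The unloading path retraces the loading path, so this is elastic contact at a hard stop. A bit more back-off, then open.

Call:
apply_moves(
  commands=[
    [0,0,-2.5,0,-0.0026,0,0.0],
    [0,0,-2.5,0,-0.0026,0,0.0],
    [0,0,-2.5,0,-0.0026,0,0.0],
    [0,0,0,0,0,0,0.0],
    [0,0,0,0,0,0,0.06],
  ],
)

```text
t: 16.97
eef_pos: [509.9, 110.5, 264.8]
tcp_rot: [-3.141, -0.0, 2.284]
ft_force: [-1.2, -0.2, -0.4]
opening: 0.175
```

Call:
apply_moves(
  commands=[
    [0,0,0,0,0,0,0.06],
    [0,0,0,0,0,0,0.06],
    [0,0,0,0,0,0,0.06],
    [0,0,0,0,0,0,0.06],
    [0,0,0,0,0,0,0.06],
  ],
)

```text
t: 17.38
eef_pos: [510.0, 110.7, 264.8]
tcp_rot: [3.141, 0.0, 2.286]
ft_force: [0.8, -0.7, -0.4]
opening: 0.503
```

Call:
apply_moves(
  commands=[
    [0,0,0,0,0,0,0.06],
    [0,0,0,0,0,-0.005,0.06],
    [0,0,0,0,0,-0.02,0.06],
    [0,0,0,0,0,-0.03,0.06],
    [0,0,0,0,0,-0.04,0.06],
  ],
)

```text
t: 17.8
eef_pos: [509.6, 110.5, 359.5]
tcp_rot: [-3.138, -0.002, 2.286]
ft_force: [0.6, -0.1, -0.6]
opening: 0.633
```

Call:
apply_moves(
  commands=[
    [0,0,0,0.04,0,0,0.06],
    [0,0,0,0.04,0,0,0.06],
    [0,0,0,0.04,0,0,0.06],
    [0,0,0,0.04,0,0,0.06],
    [0,0,0,0,0,0,0.06],
  ],
)

```text
t: 18.22
eef_pos: [401.1, 234.6, 360.3]
tcp_rot: [-3.141, -0.001, 2.29]
ft_force: [0.3, -0.1, 0.7]
opening: 0.632
```

Run:
```python
from h import *
rep()
t=optics.read_camera("top"); s=optics.read_camera("scene")
a=cv2.resize(t["color"][160:260,210:300],(540,600),interpolation=cv2.INTER_CUBIC)
b=cv2.resize(s["color"][145:215,225:285],(257,300),interpolation=cv2.INTER_CUBIC)
c=cv2.resize(s["color"][60:320,20:450],(257,300),interpolation=cv2.INTER_AREA)
cv2.imwrite("pics/fin.png",np.hstack([a,np.vstack([b,c])])[:,:,::-1])
```

```text
t 18.22 pos [401.1 234.6 360.3] yaw 2.2897 E in tool -223.64 -0.39 F tool -0.3 0.2 Fz 0.7 M [ 0.04 -0.06  0.04] open 0.632 q [ 0.39  0.33  1.99  0.    0.83 -0.33]
```

View pics/fin.png

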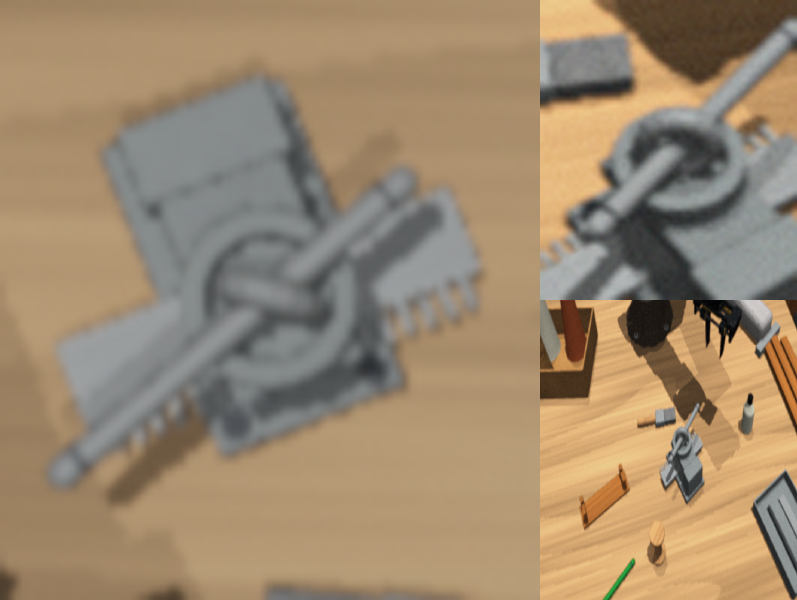

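Final picture: the bar lies through the loop from (62,472) to (400,182), sticking out on both sides. The loop edge, (222,283)–(318,300), has turned clockwise about 1.8 rad from its start. The brush, oil bottle and bobbin look unmoved, and the gripper is clear.

```bash
python3 -c "
from cell import env
print(env.job_done())"
```

```text
the job is handed in; nothing more can be done
None
```

The screw came up tight against its stop, and I handed the job in at about 18 s of the 72 s. I slid the bar through the loop with no contact force, turned the screw clockwise with it, regrasping once on the way, then let go and backed the arm away.

**Tightness:**
- Tangential force at the gripper was 4–5 N while the screw turned and climbed to 29 N at about 59 mm from the axis. It held there and fell back along nearly the same path when I backed off, as it would against a hard stop.
- In the pictures the eye turned about 1.8 rad. I guessed a starting slack of about 0.35 rad from the clamp's direction, which puts the screw at about 2.15 rad against the stated 2.2. That is within my reading error of about 0.1 rad, so the force is the stronger evidence.

**Final state:**
- **Bar:** it lies in the loop and on the collar rim, sticking out about 117 mm on one side and 83 mm on the other. It is about 17 mm off centre, within the 35 mm allowed.
- **Other things on the bench:** the brush, oil bottle and bobbin look unmoved in the last picture.
- **Robot:** the gripper is well clear and the force reads about zero.

**Disagreements:** the scene and top cameras differed from each other by up to 10 mm in my first readings, so I checked the alignment by overlaying the robot's own position on both views before inserting the bar. When I let go for the regrasp, the bar swung back about 0.08 rad, and I realigned the gripper before gripping it again.

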